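# Tip the culture flask, then hold the microscope's vessel jaw open at the flask line

## Task

Tip the blue-capped culture flask on the warming plate to about 30 degrees, cap end up and never cap down, so that the loose cells drain off the growth face; keep it tipped for two seconds, set it back level on the plate without dropping it, and let go. Then pull the spring-loaded jaw of the microscope's vessel holder out by its yellow grip until its pointer stands on the red line, and finish while still holding it there, so that a colleague can lay the flask in. Leave the orange-capped flask and the other things on the bench where they stand.

Things in the scene. Friction and masses are not known exactly. Their poses are not given: they have to be found in the camera images.
- flask_blue_center (a point): Centre of the body (half-way up) of the clear flat culture flask with a BLUE cap, lying flat on the warming plate. The flat body is 76 long x 50 wide x 26 high; the neck and the round cap (25 diameter) reach on to 68 mm from this point along +x. x: lengthwise towards the cap (which points away from the robot, within about 25 degrees), y: across the width, z: up from its broad face. 35 to 65 g. Grasp it across its 50 mm width.
- flask_orange_center (a point): The same point and axes on the second flask, alike but with an ORANGE cap, beside the first on the plate; the two change places. The centres are about 130 mm apart. Leave it alone.
- warmplate: Fixed flat warming plate, cream housing 220 (x) x 290 (y) with a dark flat top face of 200 x 270 mm, 30 mm above the bench. Origin: centre of the underside. The flasks lie on its top, 30 mm above the origin.
- holder: Satin metal vessel holder on the microscope's black stage (top 200 mm above the bench). Origin: centre of its underside, on the stage; +x: away from the robot along the jaw's slide. Fixed jaw bar at x +40 to +52, low end bar at x -112 to -100, white scale at y +71 to +89; nothing fixed is higher than 14 mm. The light pillar leans back 0.2 m away on the -y side, up to 0.45 m.
- jaw (a joint): Travel of the spring-loaded jaw in m: 0 when closed (the spring keeps it there), growing as it is pulled along the holder's -x (towards the robot), stop at 0.060. The pull is about 4 N at first and about 12 N at the red line; it springs shut when let go.
- jaw_grip (a point): Point on the jaw's upright yellow ribbed finger grip, a block 10 thick (along the slide, x) x 36 wide (y) whose top is 12 mm above this point; this point lies 34 mm above the stage. Axes as the holder's. The grip stands on a thin tongue (top 8.5 mm above the stage); behind it (+x), 43 mm from its centre, is the 14 mm high jaw bar.
- jaw_pointer (a point): Tip of the thin black pointer that moves with the jaw beside the scale (3 mm wide along the slide).
- red_line (a point): Middle of the red flask line across the white scale (3 mm wide along the slide, 18 long); fixed to the holder, axes as the holder's. The pointer stands on it when both have the same x along the holder (38 mm of travel).
- flask_blue: The blue-capped flask itself; origin at the centre of its underside, 13 mm below its centre point, same axes.
- flask_orange: The orange-capped flask itself; origin at the centre of its underside.
- dish: Clear round culture dish, 60 diameter, 15 high, on the bench; origin under its centre. Leave alone.
- slidebox: Small green slide box with white lid, 85 x 30 x 38; origin under its centre. Leave alone.
- bottle_amber: Amber bottle with black cap, 64 diameter, 130 high; origin under its centre. Leave alone.
- bottle_white: White bottle with blue cap, 60 diameter, 150 high; origin under its centre. Leave alone.
- marker: Black marker pen with blue cap, 140 long, 12 thick, lying on the bench; origin under its middle. Leave alone.
Mind the look-alikes: they are no part of the job. Leave any pink look-alike of the flask_blue alone.

How it is judged:
On the way, in this order (a step that is already met when the one before it is completed fails the run):
1. the blue-capped flask is tipped 22 to 38 degrees, cap end up, for a second (angle between flask_blue_center's own z axis and vertical between 0.384 and 0.663 rad and angle between flask_blue_center's own x axis and vertical between 0.9 and 1.19 rad), for 1 s.
2. the flask lies level on the warming plate, let go and at rest (z of flask_blue_center in the frame of warmplate between 0.038 and 0.048 m and x of flask_blue_center in the frame of warmplate between -0.09 and 0.09 m and y of flask_blue_center in the frame of warmplate between -0.13 and 0.13 m and angle between flask_blue_center's own z axis and vertical below 0.06 rad and contact force between the fingers and flask_blue below 0.05 N and linear speed of flask_blue below 0.02 m/s), for 0.3 s.
At the end, for the whole second after the job is handed in: The jaw's pointer is within 4 mm of the red line and still, the fingers bearing on the jaw with more than 2 N, while the blue-capped flask lies level (within 3 degrees) and released on the warming plate (all of step 2 and x of jaw_pointer in the frame of red_line between -0.004 and 0.004 m and velocity of joint jaw between -0.01 and 0.01 m/s and contact force between the fingers and jaw above 2 N); the arm keeps its last pose, push and grip.
It fails at once if the blue-capped flask is tipped cap down by more than 15 degrees (angle between flask_blue_center's own x axis and vertical above 1.83 rad).
It fails at once if the blue-capped flask is dropped or knocked away (moves faster than 0.4 m/s out of the fingers) (contact force between the fingers and flask_blue below 0.02 N and linear speed of flask_blue above 0.4 m/s).
It fails at once if the orange-capped flask is moved more than 20 mm (distance of flask_orange from where it was at the start of the episode above 0.02 m).
It fails at once if something else on the bench is moved more than 30 mm (distance of any of dish, slidebox, bottle_amber, bottle_white, marker from where it was at the start of the episode above 0.03 m).
It also fails if it takes over 56 s, if anything falls off the work surface, if the arm or the gripper's body presses on something with over 40 N, if the wrist force passes 120 N, or if a joint passes its speed limit or range.

## Robot

A 6-joint arm with a two-finger parallel gripper is mounted at the origin on the work surface. World frame = base frame: x ahead of the robot, y to its left, z up, the work surface at z = 0. Lengths are in m, angles in rad, forces in N, time in s.
With the tool pointing down it reaches from about 0.375 to 0.9 m from the base axis. Payload 3.1 kg.
Tool frame: the origin (TCP) lies midway between the tips of the shut fingers; the grasp point (between the pads) lies 19 mm behind it (bot.tcp_to_grasp is the distance from the TCP to the grasp point, in m); z points along the fingers, y is the direction in which the jaws open and shut (so a half turn about z gives the same grasp; the last joint's range is limited). The gripper opens to 87 mm and grips with 3 to 60 N. Pads are 19 mm wide; open, the fingers measure 117 mm over their backs; the gripper's body (75 mm by 190 mm) begins 51 mm behind the grasp point.
Start: joints at [-1.29, 0.527, 1.433, -0, 1.181, -0.178], TCP at [0.277, -0.56, 0.223] pointing down, gripper open.
Joint ranges: [-3.08, 3.08], [-0.75, 2.2], [0.22, 2.44], [-1.43, 4.57], [0, 2.65], [-2.85, 2.85]. Speed limits (rad/s): [2.79, 2.79, 3.14, 3.14, 3.14, 3.14].

## Interface

Orientations are given as a unit quaternion [x, y, z, w].
In Python, from cell import bot gives the robot as it stands.
- The arm moves only by the shell command python3 -m pendant 'ROWS' [OPENING] [FORCE]. ROWS is a JSON object of lists of equal length, an entry for each row: "slide": the shift along the tool's x, y, z in mm, a list of three; "twist": the turn about the tool's z in degrees. A call has 1 to 5 rows; each row is the pose to reach, as a shift and turn from the pose commanded when the call began, along the tool's axes at that moment; what a row does not reach only later rows make up. A row lasts 1/10 s, in which the tool goes at most 50 mm and 8.59 degrees, less where a joint would pass 70% of its speed; a pose out of reach is approached as far as the arm can. A call with a gripper value outside its range is refused whole. OPENING is the finger opening in mm, from 0 to 87, set as the call begins (- or left out, the last holds). The fingers move at their own pace and stop on an object; FORCE is the grip in N (left out, the last holds). Time passes only in rows, so rows that repeat a pose let the fingers close. It gives the time, the measured TCP pose, the force and the opening at its end, in the units of the state.
- bot.sense(): the state, without advancing time (a new reading comes with each control period).
- bot.capture(name): name is "side" or "top"; returns a dict with "pixels" (384x512x3 uint8, red, green, blue), "fx", "fy", "cx", "cy" (pixels), "R" (3x3) and "t" (3): a world point X has camera coordinates R X + t. Camera axes: x right, y down, z forward; pixel columns grow to the right and rows downward; lengths in m; the calibration is good to about 2 mm. A picture is of the moment at which its call begins. There is no depth.
- bot.hand_in(): hands the job in, once; it reports no verdict.
Trained networks look in the newest picture that a camera, given by its name, has taken for a name from the list of things; names that differ only in an ending like _2 or _b are one class to them, and where a whole thing is asked for, a point or a joint stands for the part that bears it (a point fixed in the world has none). Each returns a list of dicts, best first, with "confidence" (0 to 1); they miss things now and then, are a little off and sometimes report something else, mostly with a low value. They report only what shows in the picture. A call takes as long as a camera call. They do not tell look-alikes from the thing itself.
- bot.outline_of(camera, thing): "region" (384x512 bool, what is visible of it) and "extent" ([left, top, width, height] in pixels, round what is visible of it).
- bot.place_of(camera, thing): "location" ([column, row] in pixels: a listed point, or the origin of a listed thing).
The state is a dict: "clock": time; "qpos": joint angles; "joint_velocities": joint speeds; "effort": joint torques, N m; "tool_pos": TCP position; "tcp_rot": TCP orientation; "ft_force": force on the tool from outside, world axes, zero at the start; "wrist_torque": the same for the moment, N m; "width": finger opening in m.
Only numpy, scipy, OpenCV 4.12 (cv2) and the standard library are available. Lean on these libraries where they do the work, as an engineer would, in place of code of your own. Each camera call takes 0.05 s, during which the arm holds its last target.

## Working session

There is one attempt and no reset: what is moved stays moved. The work goes in short steps, Python scripts to look and compute and a shell command to move; the robot and the scene stay as the last step left them, time stands still between calls to the robot, and variables do not carry over. Pictures are saved under pics/ and viewed, and the job is handed in when it is done.

```bash
ls; mkdir -p pics; cat > h.py <<'E'
import numpy as np, cv2
from cell import bot
def save(cam,name,scale=1.5):
    c=bot.capture(cam); im=cv2.cvtColor(c["pixels"],cv2.COLOR_RGB2BGR)
    cv2.imwrite("pics/raw_"+name+".png",im)
    cv2.imwrite("pics/"+name+".png",cv2.resize(im,None,fx=scale,fy=scale,interpolation=cv2.INTER_CUBIC))
    return c
def ray(c,p):
    d=np.array([(p[0]-c["cx"])/c["fx"],(p[1]-c["cy"])/c["fy"],1.]);R=np.array(c["R"]);t=np.array(c["t"])
    return -R.T@t, R.T@d
def onz(c,p,z):
    o,d=ray(c,p); return o+d*(z-o[2])/d[2]
def tri(c1,p1,c2,p2):
    o1,d1=ray(c1,p1);o2,d2=ray(c2,p2)
    d1=d1/np.linalg.norm(d1);d2=d2/np.linalg.norm(d2)
    A=np.array([d1,-d2]).T; s=np.linalg.lstsq(A,o2-o1,rcond=None)[0]
    a=o1+s[0]*d1;b=o2+s[1]*d2
    return (a+b)/2,np.linalg.norm(a-b)
def proj(c,X):
    x=np.array(c["R"])@np.array(X)+np.array(c["t"]); return np.array([c["fx"]*x[0]/x[2]+c["cx"],c["fy"]*x[1]/x[2]+c["cy"]])
E
python3 - <<'E'
from h import *
np.set_printoptions(precision=4,suppress=True)
s=bot.sense()
for k,v in s.items(): print(k,v)
C={}
for cam in("side","top"):
    C[cam]=save(cam,cam+"0")
    print(cam,"pos",ray(C[cam],(0,0))[0],C[cam]["fx"])
for th in ["flask_blue_center","flask_orange_center","warmplate","holder","jaw_grip","jaw_pointer","red_line","flask_blue","flask_orange"]:
    P={}
    for cam in("side","top"):
        r=bot.place_of(cam,th); P[cam]=r
        print(th,cam,[(np.round(x["location"],1).tolist(),round(x["confidence"],2)) for x in r[:4]])
    if P["side"] and P["top"]: print("   ",tri(C["side"],P["side"][0]["location"],C["top"],P["top"][0]["location"]))
print(bot.sense()["clock"])
E
```

```text
pics
clock 0.0
qpos [-1.2905  0.5284  1.4339 -0.      1.1814 -0.1785]
joint_velocities [-0.001  -0.0009  0.0002 -0.0008 -0.0002  0.0016]
effort [ -0.0004 -44.0046 -17.6592   0.0634   0.0581  -0.0001]
tool_pos [ 0.2766 -0.5597  0.2216]
tcp_rot [ 0.9738  0.2274 -0.0001 -0.0011]
ft_force [-0.177   0.16   -0.4879]
wrist_torque [ 0.0259  0.0054 -0.0172]
width 0.08725376679864683
side pos [-0.1774  0.9174  0.7873] 430.88285309220765
top pos [0.4289 0.1491 1.2175] 352.72769313476954
flask_blue_center side [([208.1, 349.1], 0.9), ([206.9, 263.2], 0.85), ([143.1, 247.7], 0.77)]
flask_blue_center top [([179.3, 221.3], 0.94), ([135.9, 275.5], 0.89), ([162.7, 160.3], 0.71)]
    (array([ 0.4885,  0.4191, -0.2405]), np.float64(0.04218409899451362))
flask_orange_center side [([240.8, 238.5], 0.84)]
flask_orange_center top [([217.6, 218.7], 0.67)]
    (array([0.4962, 0.2501, 0.0543]), np.float64(0.0012763587015479875))
warmplate side [([224.2, 264.4], 0.56)]
warmplate top [([201.0, 220.2], 0.7)]
    (array([ 0.4959,  0.3128, -0.0003]), np.float64(0.0033409589277083093))
holder side [([321.5, 136.0],
[... 340 characters left out ...]
304.4, 141.2], 0.85)]
jaw_pointer top [([342.5, 185.1], 0.72)]
    (array([ 0.581 , -0.1269,  0.1988]), np.float64(0.004511802744169763))
red_line side [([314.0, 146.4], 0.71)]
red_line top [([338.4, 201.9], 0.64)]
    (array([ 0.5314, -0.1117,  0.2021]), np.float64(0.0040968153716889714))
flask_blue side [([211.1, 354.2], 0.97), ([212.4, 266.6], 0.88), ([142.1, 250.4], 0.82)]
flask_blue top [([138.5, 281.3], 0.72), ([180.7, 223.6], 0.64), ([166.7, 162.7], 0.62)]
    (array([0.2978, 0.527 , 0.001 ]), np.float64(0.014388945979491296))
flask_orange side [([235.8, 245.3], 0.88)]
flask_orange top [([216.8, 222.1], 0.61)]
    (array([0.4926, 0.2604, 0.0371]), np.float64(0.019348756562022115))
1.0
```

View pics/side0.png

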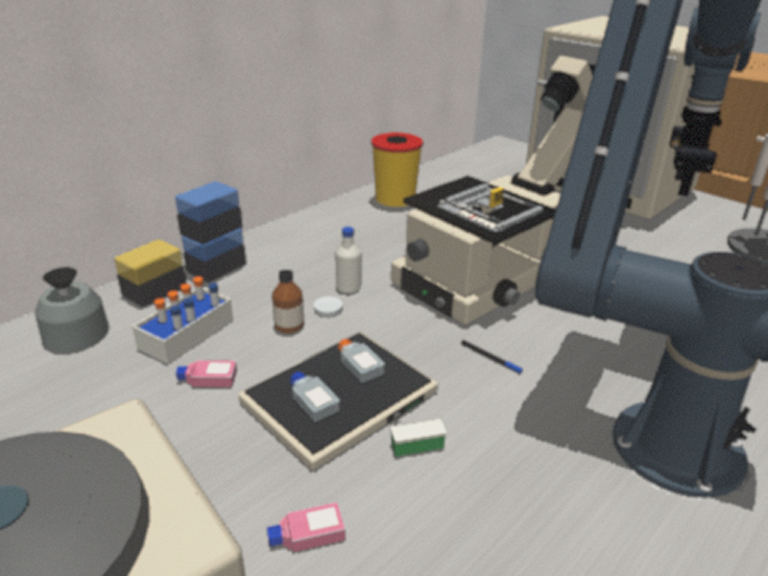

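View pics/top0.png

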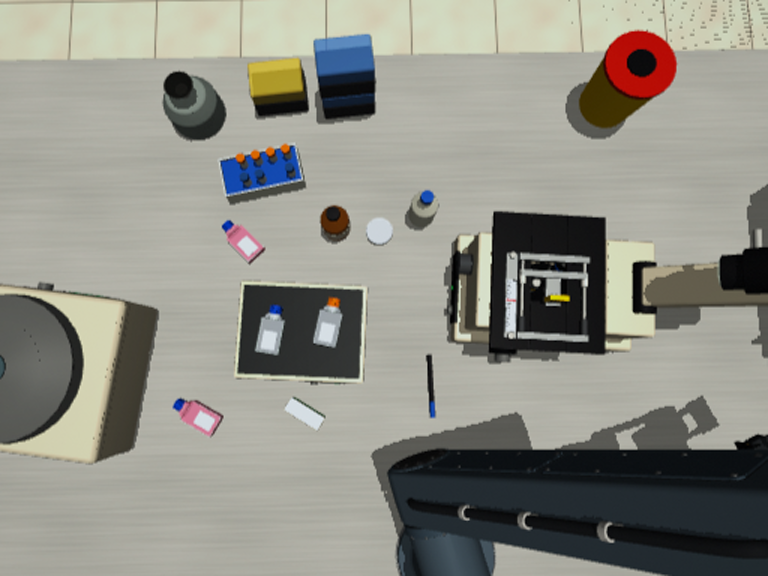

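The blue-capped flask could be one of three things. In raw top pixels they are (179,221), clear, on the dark plate; (163,160), pink, on the bench; and (136,276), pink, on the bench. The clear one on the plate fits the description. I'll enlarge a crop to confirm it and measure its pose.

```bash
python3 - <<'E'
from h import *
np.set_printoptions(precision=4,suppress=True)
t=save("top","top1"); s=save("side","side1")
def crop(n,x0,y0,x1,y1,f):
    im=cv2.imread("pics/raw_%s.png"%n)[y0:y1,x0:x1]; return cv2.resize(im,None,fx=f,fy=f,interpolation=cv2.INTER_CUBIC)
a=crop("top1",150,180,250,260,4);b=crop("side1",150,210,300,310,2.6)
b=cv2.resize(b,(390,320)); cv2.imwrite("pics/crop1.png",np.hstack([a,b]))
a=crop("top1",320,155,410,245,4);b=crop("side1",270,110,370,160,4.3)
b=cv2.resize(b,(430,360)) if 0 else cv2.copyMakeBorder(b,0,360-b.shape[0],0,0,cv2.BORDER_CONSTANT); cv2.imwrite("pics/crop2.png",np.hstack([a,b]))
# blue & orange cap centroid
for nm,c,win in (("top",t,(150,180,250,260)),("side",s,(150,210,300,290))):
    hsv=cv2.cvtColor(c["pixels"],cv2.COLOR_RGB2HSV); 
    for col,lo,hi in (("blue",(110,120,60),(130,255,255)),("orange",(3,170,120),(18,255,255))):
        m=cv2.inRange(hsv,lo,hi); w=np.zeros_like(m); w[win[1]:win[3],win[0]:win[2]]=1; m=m*w
        ys,xs=np.nonzero(m); print(nm,col,len(xs),xs.min(),xs.max(),ys.min(),ys.max(),xs.mean(),ys.mean(), onz(c,(xs.mean(),ys.mean()),0.043),onz(c,(xs.mean(),ys.mean()),0.050))
for th in("flask_blue_center","flask_orange_center"):
  for nm,c in(("top",t),("side",s)):
    for r in bot.place_of(nm,th)[:3]: print(th,nm,r["location"],round(r["confidence"],2),onz(c,r["location"],0.043))
for nm,c in(("top",t),("side",s)):
    for r in bot.outline_of(nm,"flask_blue")[:3]:
        m=r["region"]; ys,xs=np.nonzero(m); print(nm,"outline",r["extent"],round(r["confidence"],2))
        if nm=="top":
            rect=cv2.minAreaRect(np.array([onz(c,(x,y),0.053)[:2]*1000 for x,y in zip(xs,ys)],np.float32)); print(rect)
E
```

```text
top blue 50 179 188 203 209 183.34 205.7 [0.5417 0.3648 0.043 ] [0.541  0.3635 0.05  ]
top orange 40 218 226 198 204 222.075 200.8 [0.5559 0.2353 0.043 ] [0.5552 0.2348 0.05  ]
side blue 40 194 202 248 254 197.475 250.425 [0.5525 0.3593 0.043 ] [0.5457 0.3645 0.05  ]
side orange 13 226 232 227 230 229.07692307692307 228.0 [0.5663 0.2294 0.043 ] [0.5593 0.2359 0.05  ]
flask_blue_center top [160.6, 161.3] 0.97 [0.6943 0.4429 0.043 ]
flask_blue_center top [179.5, 224.4] 0.89 [0.4796 0.3772 0.043 ]
flask_blue_center top [136.4, 277.2] 0.57 [0.3105 0.5162 0.043 ]
flask_blue_center side [210.7, 264.9] 0.98 [0.4834 0.3727 0.043 ]
flask_blue_center side [144.1, 246.4] 0.88 [0.6682 0.4505 0.043 ]
flask_blue_center side [326.4, 236.1] 0.71 [0.3432 0.0607 0.043 ]
flask_orange_center top [218.8, 220.9] 0.61 [0.489  0.2467 0.043 ]
flask_orange_center side [242.3, 238.4] 0.71 [0.5045 0.2369 0.043 ]
top outline [171.5, 206.7, 21.1, 31.7] 0.73
((495.5780334472656, 371.1632995605469), (54.26036071777344, 105.68839263916016), 79.8861083984375)
top outline [147.9, 146.0, 30.8, 29.6] 0.64
((697.441162109375, 439.922119140625), (105.24437713623047, 47.403385162353516), 44.42836380004883)
side outline [178.7, 334.3, 53.7, 32.5] 0.87
side outline [117.5, 239.5, 39.4, 19.0] 0.82
side outline [194.5, 248.9, 31.6, 30.9] 0.81
```

```bash
python3 -m pendant --help 2>&1 | head -20; echo
```

```text
invalid input: not JSON, or not a number
```

View pics/crop1.png

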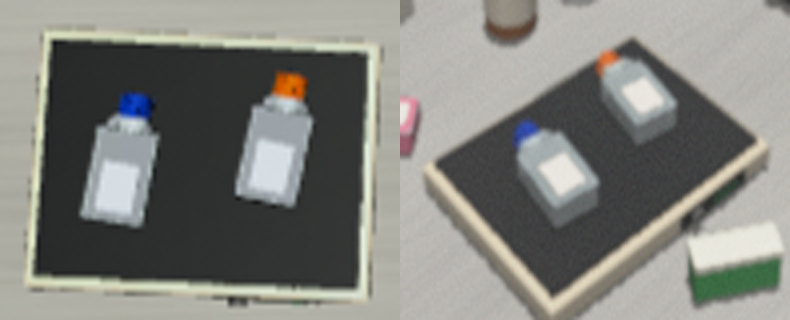

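View pics/crop2.png

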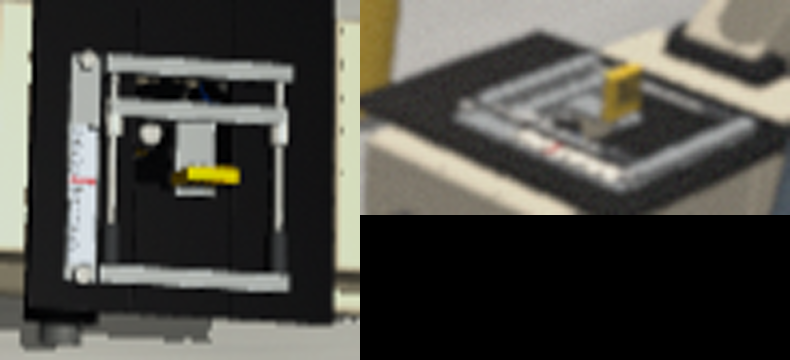

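The crop shows the clear flask with a blue cap on the dark plate, with its body at raw top (180,221) and cap at (183,206). The orange-capped flask is to its right at (218,219). I'll fit its outline to the two pictures to get the exact pose.

```bash
cat > fit.py <<'E'
from h import *
from scipy.optimize import minimize
def load(n):return cv2.imread("pics/raw_%s.png"%n)
def mask_flask(im,win):
    hsv=cv2.cvtColor(im,cv2.COLOR_BGR2HSV); m=((hsv[...,2]>95)|((hsv[...,1]>110)&(hsv[...,2]>70))).astype(np.uint8)
    w=np.zeros_like(m); w[win[1]:win[3],win[0]:win[2]]=1; return m*w
U=4
def render(c,x,y,yaw,z0=0.030):
    cs,sn=np.cos(yaw),np.sin(yaw)
    def P(l): return np.array([proj(c,[x+cs*a-sn*b,y+sn*a+cs*b,z0+h]) for a,b,h in l])
    out=np.zeros((384*U,512*U),np.uint8)
    parts=[[(a,b,h) for a in(-.038,.038) for b in(-.025,.025) for h in(0,.026)],
           [(a,.0125*np.cos(q),.013+.0125*np.sin(q)) for a in(.048,.068) for q in np.linspace(0,6.28,16)],
           [(a,.010*np.cos(q),.013+.010*np.sin(q)) for a in(.036,.050) for q in np.linspace(0,6.28,12)]]
    for p in parts:
        h=cv2.convexHull(((P(p)+.5)*U).astype(np.float32)); cv2.fillConvexPoly(out,h.round().astype(np.int32),255)
    return cv2.resize(out,(512,384),interpolation=cv2.INTER_AREA)/255.
def fit(views,x0):
    f=lambda p:sum(np.abs(render(c,p[0],p[1],p[2])-m).sum() for c,m in views)
    r=minimize(f,x0,method="Nelder-Mead",options=dict(initial_simplex=np.array([x0]+[np.array(x0)+d for d in([.01,0,0],[0,.01,0],[0,0,.2])])))
    return r.x,r.fun
E
python3 - <<'E'
from fit import *
t=bot.capture("top");s=bot.capture("side")
mt=mask_flask(load("top1"),(165,195,200,240)); ms=mask_flask(load("side1"),(185,240,232,285))
print(mt.sum(),ms.sum())
for v in([(t,mt)],[(s,ms)],[(t,mt),(s,ms)]): print(fit(v,[.483,.374,-.15]))
p,_=fit([(t,mt),(s,ms)],[.483,.374,-.15])
cs,sn=np.cos(p[2]),np.sin(p[2]);print("cap pt +.062",p[0]+cs*.062,p[1]+sn*.062)
o=[]
for c,m,w in((t,mt,(150,180,250,260)),(s,ms,(170,220,270,300))):
    r=render(c,*p); im=np.stack([m*255,r*255,0*r],-1).astype(np.uint8)[w[1]:w[3],w[0]:w[2]]; o.append(cv2.resize(im,None,fx=4,fy=4,interpolation=0))
cv2.imwrite("pics/fit1.png",np.hstack(o))
E
```

```text
452 786
(array([ 0.48430468,  0.37722   , -0.1970359 ]), np.float64(47.258823529411764))
(array([ 0.48764367,  0.37130618, -0.1947403 ]), np.float64(174.8941176470588))
(array([ 0.48415885,  0.37393662, -0.17562301]), np.float64(278.45882352941175))
cap pt +.062 0.5452051586358243 0.3631038816205775
```

View pics/fit1.png

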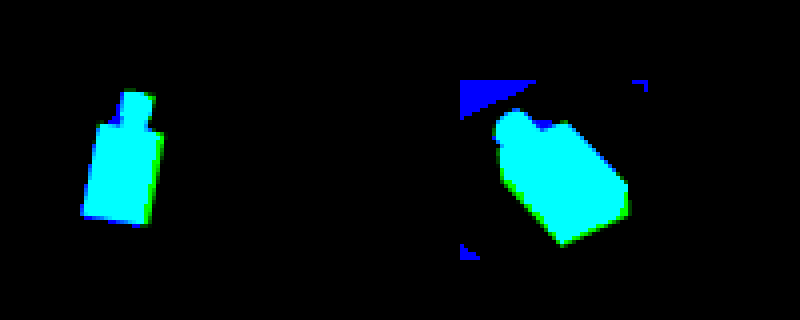

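```bash
cat > go.py <<'E'
import sys
from h import *
from scipy.spatial.transform import Rotation as Ro
def show(target=None,psi=None):
    s=bot.sense(); R=Ro.from_quat(s["tcp_rot"]).as_matrix(); p=np.array(s["tool_pos"])
    print("clk %.2f"%s["clock"],"tcp",np.round(p*1000,1),"psi %.2f"%np.degrees(np.arctan2(R[1,0],R[0,0])),"tilt %.2f"%np.degrees(np.arccos(-R[2,2])),"w %.1f"%(s["width"]*1000),"F",np.round(s["ft_force"],2),"q",np.round(s["qpos"],2))
    if target is not None: print("slide",np.round(R.T@(np.array(target)-p)*1000,1))
    if psi is not None: print("twist",round(float((np.degrees(np.arctan2(R[1,0],R[0,0]))-psi+180)%360-180),2))
if __name__=="__main__":
    a=list(map(float,sys.argv[1:])); show(a[:3] if len(a)>=3 else None,a[3] if len(a)>3 else None)
E
python3 go.py .553 .362 .15 -11
python3 -m pendant '{"slide":[[25,-25,-30],[60,-58,-60],[95,-94,-80],[130,-130,-80],[165,-166,-80]],"twist":[0,0,0,0,0]}' 60
python3 go.py .553 .362 .15 -11
```

```text
clk 1.50 tcp [ 276.8 -560.3  222.6] psi 26.29 tilt 0.00 w 87.3 F [0.   0.24 0.6 ] q [-1.29  0.53  1.43 -0.    1.18 -0.18]
slide [ 656.1 -704.6   72.5]
twist 37.29
clock: 2.0
tool_pos: [0.3487, -0.3472, 0.3037]
tcp_rot: [0.974, 0.227, 0.001, 0.001]
ft_force: [1.1, -0.1, 0.1]
width: 0.0616
clk 2.00 tcp [ 348.7 -347.2  303.7] psi 26.24 tilt 0.18 w 61.6 F [ 1.1  -0.08  0.06] q [-1.01  0.25  1.65  0.    1.24  0.1 ]
slide [ 496.6 -546.3  152.4]
twist 37.24
```

```bash

python3 -m pendant '{"slide":[[33,-36,0],[66,-72,0],[99,-108,0],[132,-144,0],[165,-180,0]],"twist":[0,0,0,0,0]}' 
python3 -m pendant '{"slide":[[33,-36,0],[66,-72,0],[99,-108,0],[132,-144,0],[165,-180,20]],"twist":[8,16,24,32,37.3]}' 
python3 go.py .553 .362 .15 -11
```

```text
clock: 2.5
tool_pos: [0.4165, -0.112, 0.3028]
tcp_rot: [0.974, 0.227, 0.0, 0.0]
ft_force: [1.1, 0.1, 0.5]
width: 0.06
clock: 3.0
tool_pos: [0.4766, 0.088, 0.2931]
tcp_rot: [0.996, -0.086, 0.002, -0.0]
ft_force: [1.2, -0.1, 1.2]
width: 0.0601
clk 3.00 tcp [476.6  88.  293.1] psi -9.81 tilt 0.26 w 60.1 F [ 1.2  -0.1   1.17] q [-0.05  0.25  1.68 -0.    1.2   1.69]
slide [  28.  -283.   143.3]
twist 1.19
```

```bash

python3 -m pendant '{"slide":[[5,-47,10],[10,-94,25],[15,-141,40],[19,-188,60],[23,-234,80]],"twist":[0,0,0,0,0]}' 
python3 -m pendant '{"slide":[[1,-12,5],[1,-24,20],[1,-24,30],[1,-24,30],[1,-24,30]],"twist":[0,0,0,0,0]}' 
python3 go.py .553 .362 .10 -11
python3 - <<'E'
from h import *
for c in("top","side"): save(c,c+"2")
a=cv2.imread("pics/raw_top2.png")[150:270,120:280];b=cv2.imread("pics/raw_side2.png")[190:310,140:300]
cv2.imwrite("pics/crop3.png",cv2.resize(np.hstack([a,b]),None,fx=2.5,fy=2.5,interpolation=2))
E
```

```text
clock: 3.5
tool_pos: [0.5366, 0.3139, 0.2118]
tcp_rot: [0.997, -0.083, 0.001, -0.0]
ft_force: [0.3, -0.7, 0.0]
width: 0.0601
clock: 4.0
tool_pos: [0.541, 0.3338, 0.1824]
tcp_rot: [0.996, -0.084, -0.0, 0.0]
ft_force: [0.1, -0.1, -0.4]
width: 0.0599
clk 4.00 tcp [541.  333.8 182.4] psi -9.61 tilt 0.05 w 59.9 F [ 0.07 -0.08 -0.37] q [ 0.38  0.59  1.44 -0.    1.11  2.12]
slide [  7.1 -29.9  82.4]
twist 1.39
```

View pics/crop3.png

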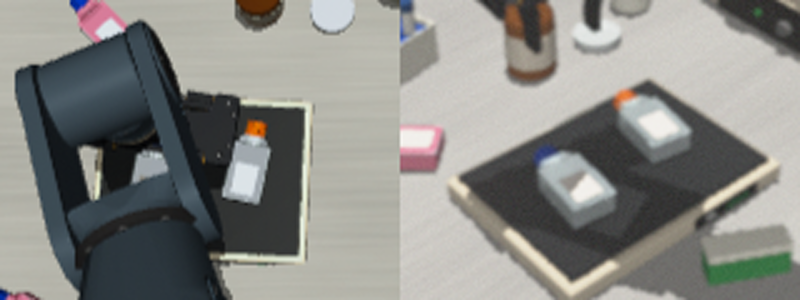

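```bash

python3 -m pendant '{"slide":[[4,-15,20],[7,-30,45],[7,-30,75],[7,-30,95],[7,-30,95]],"twist":[1.4,1.4,1.4,1.4,1.4]}' 50 3
python3 go.py .553 .362 .034 -11
python3 - <<'E'
from h import *
c=save("side","side3")
b=cv2.imread("pics/raw_side3.png")[190:310,140:300]
cv2.imwrite("pics/crop4.png",cv2.resize(b,None,fx=4.5,fy=4.5,interpolation=2))
s=bot.sense(); print(proj(c,s["tool_pos"]))
E
```

```text
clock: 4.6
tool_pos: [0.5512, 0.3622, 0.0849]
tcp_rot: [0.995, -0.096, -0.003, 0.001]
ft_force: [-0.1, -1.0, -1.2]
width: 0.0503
clk 4.60 tcp [551.2 362.2  84.9] psi -10.97 tilt 0.34 w 50.3 F [-0.07 -0.96 -1.23] q [ 0.41  0.74  1.44 -0.    0.97  2.17]
slide [ 2.1 -0.3 50.9]
twist 0.03
[195.57084378 238.05889766]
```

View pics/crop4.png

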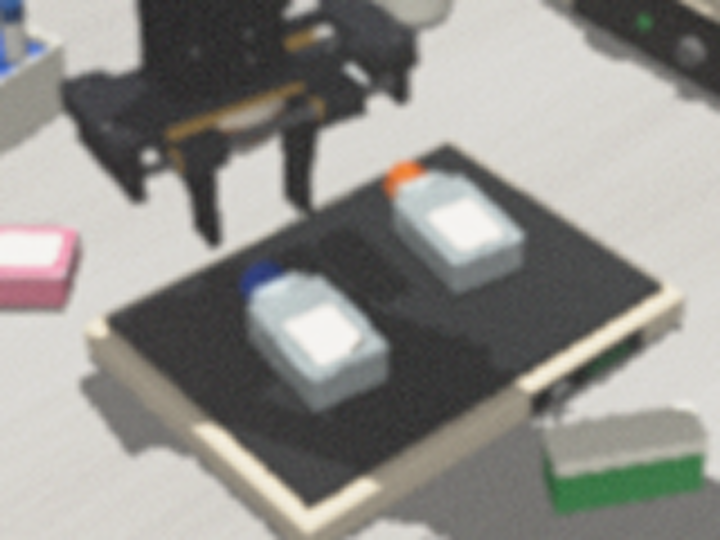

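```bash

python3 - <<'E'
from fit import *
c=bot.capture("side")
for X in([.553,.362,.034],[.553,.362,.043],[.5405,.3643,.043],[.5512,.3622,.043]): print(X,proj(c,X), (proj(c,X)-[140,190])*4.5)
# finger tip points predicted: open 50 => +-25 along tool y (flask y) at tip
s=bot.sense();p=s["tool_pos"];y=np.array([.19,.98,0])
for d in(-.025,.025): print("tip",(proj(c,p+y*d)-[140,190])*4.5)
im=cv2.imread("pics/raw_side3.png"); ms=mask_flask(im,(191,246,230,283))
print(fit([(c,ms)],[.485,.374,-.19]))
hsv=cv2.cvtColor(im,cv2.COLOR_BGR2HSV); m=cv2.inRange(hsv,(110,120,50),(130,255,255)); m[:240]=0;m[260:]=0;m[:,:185]=0;m[:,215:]=0
ys,xs=np.nonzero(m);print(len(xs),xs.min(),xs.max(),ys.min(),ys.max(),xs.mean(),ys.mean())
E
```

```text
[0.553, 0.362, 0.034] [196.74950703 253.41946051] [255.37278162 285.38757231]
[0.553, 0.362, 0.043] [196.5743613  250.81132352] [254.58462585 273.65095586]
[0.5405, 0.3643, 0.043] [198.91801777 253.32113236] [265.13107998 284.94509561]
[0.5512, 0.3622, 0.043] [196.94748658 251.1481995 ] [256.26368961 275.16689775]
tip [285.29634573 199.44512269]
tip [209.81827544 228.76224575]
(array([ 0.48543266,  0.37307734, -0.18977871]), np.float64(45.356862745098034))
26 194 201 249 254 196.96153846153845 250.69230769230768
```

```bash

python3 -m pendant '{"slide":[[2,1,15],[2,1,30],[2,1,40],[2,1,47],[2,1,47]],"twist":[0,0,0,0,0]}'
python3 -m pendant '{"slide":[[0,0,0],[0,0,0]],"twist":[0,0]}'
python3 go.py .553 .361 .034 -11
python3 - <<'E'
from h import *
c=save("side","side4")
b=cv2.imread("pics/raw_side4.png")[190:310,140:300]
cv2.imwrite("pics/crop5.png",cv2.resize(b,None,fx=4.5,fy=4.5,interpolation=2))
E
```

```text
clock: 5.2
tool_pos: [0.5537, 0.3619, 0.0386]
tcp_rot: [0.995, -0.095, -0.001, 0.001]
ft_force: [-0.6, -0.5, 0.1]
width: 0.0496
clock: 5.4
tool_pos: [0.5551, 0.3626, 0.0407]
tcp_rot: [0.995, -0.095, 0.0, -0.0]
ft_force: [-0.2, 0.5, -0.1]
width: 0.05
clk 5.40 tcp [555.1 362.6  40.7] psi -10.92 tilt 0.06 w 50.0 F [-0.21  0.51 -0.09] q [0.41 0.8  1.45 0.   0.88 2.17]
slide [-1.8  2.   6.7]
twist 0.08
```

View pics/crop5.png

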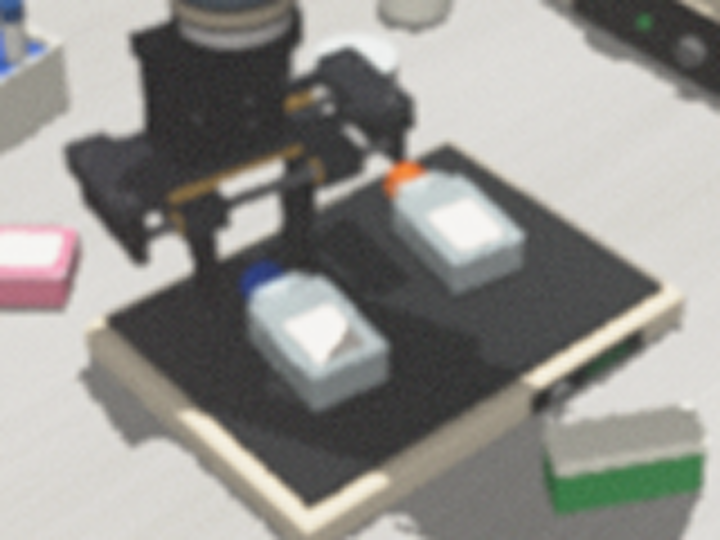

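```bash

python3 -m pendant '{"slide":[[-1,1,3],[-2,2,6],[-2,2,6],[-2,2,6]],"twist":[0,0,0,0]}'
python3 go.py .553 .361 .034 -11
python3 -m pendant '{"slide":[[0,0,0],[0,0,0],[0,0,0],[0,0,0],[0,0,0]],"twist":[0,0,0,0,0]}' 15 3
python3 -m pendant '{"slide":[[0,0,0],[0,0,0],[0,0,0],[0,0,0]],"twist":[0,0,0,0]}' 
python3 go.py .553 .361 .034 -11
```

```text
clock: 5.85
tool_pos: [0.5522, 0.3607, 0.0341]
tcp_rot: [0.995, -0.095, -0.0, 0.0]
ft_force: [-0.3, 0.4, 0.7]
width: 0.0501
clk 5.85 tcp [552.2 360.7  34.1] psi -10.92 tilt 0.02 w 50.1 F [-0.32  0.36  0.69] q [0.41 0.81 1.47 0.   0.87 2.17]
slide [ 0.7 -0.4  0.1]
twist 0.08
clock: 6.35
tool_pos: [0.5525, 0.3609, 0.0344]
tcp_rot: [0.995, -0.095, 0.0, -0.0]
ft_force: [0.0, -0.3, 0.6]
width: 0.0243
clock: 6.75
tool_pos: [0.5525, 0.3609, 0.0344]
tcp_rot: [0.995, -0.095, 0.0, -0.0]
ft_force: [0.5, 0.6, 0.6]
width: 0.0245
clk 6.75 tcp [552.5 360.9  34.4] psi -10.92 tilt 0.02 w 24.5 F [0.46 0.57 0.63] q [0.41 0.81 1.47 0.   0.87 2.17]
slide [ 0.5 -0.2  0.4]
twist 0.08
```

```bash

python3 -m pendant '{"slide":[[-1,0,-4],[-1.5,0,-8],[-2.5,0,-13],[-4,0,-17.5],[-4,0,-17.5]],"twist":[0,0,0,0,0]}'
python3 - <<'E'
from h import *
c=save("side","side5")
b=cv2.imread("pics/raw_side5.png")[190:310,140:300]
cv2.imwrite("pics/crop6.png",cv2.resize(b,None,fx=4.5,fy=4.5,interpolation=2))
E
```

```text
clock: 7.25
tool_pos: [0.5487, 0.3619, 0.0528]
tcp_rot: [0.995, -0.095, 0.001, -0.0]
ft_force: [0.3, -0.0, -0.4]
width: 0.0244
```

View pics/crop6.png

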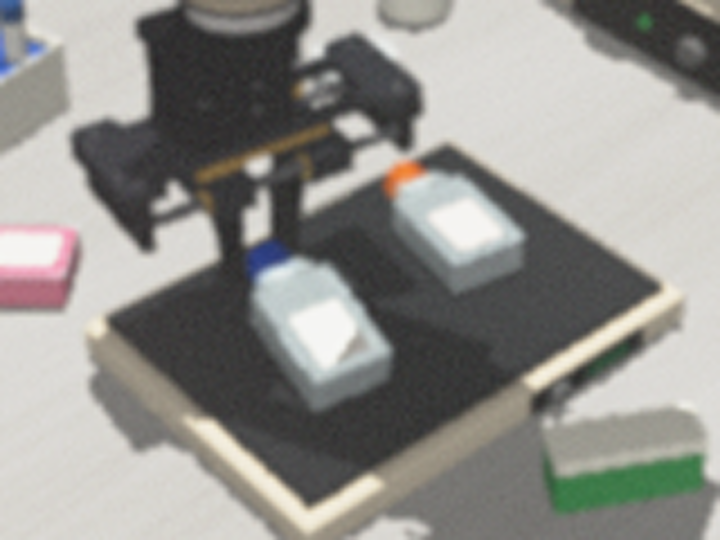

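The blue cap has risen (crop 267,258), and the rear bottom corner is still at (318,410) on the plate, so the flask pivots in the fingers as intended. I'll carry on to about 30°.

```bash

python3 -m pendant '{"slide":[[-1,0,-4],[-3,0,-8],[-5,0,-12],[-6.8,0,-16.5],[-6.8,0,-16.5]],"twist":[0,0,0,0,0]}'
python3 -m pendant '{"slide":[[-2,0,-4],[-4,0,-8],[-7,0,-12],[-9.5,0,-15],[-9.5,0,-15]],"twist":[0,0,0,0,0]}'
python3 - <<'E'
from h import *
c=save("side","side6")
b=cv2.imread("pics/raw_side6.png")[190:310,140:300]
cv2.imwrite("pics/crop7.png",cv2.resize(b,None,fx=4.5,fy=4.5,interpolation=2))
c=save("top","top6")
E
```

```text
clock: 7.8
tool_pos: [0.5418, 0.3632, 0.0691]
tcp_rot: [0.995, -0.095, 0.0, -0.0]
ft_force: [0.8, 0.2, -0.0]
width: 0.0245
clock: 8.3
tool_pos: [0.5322, 0.3649, 0.0839]
tcp_rot: [0.995, -0.095, 0.0, -0.0]
ft_force: [0.3, 0.4, 0.3]
width: 0.0244
```

View pics/crop7.png

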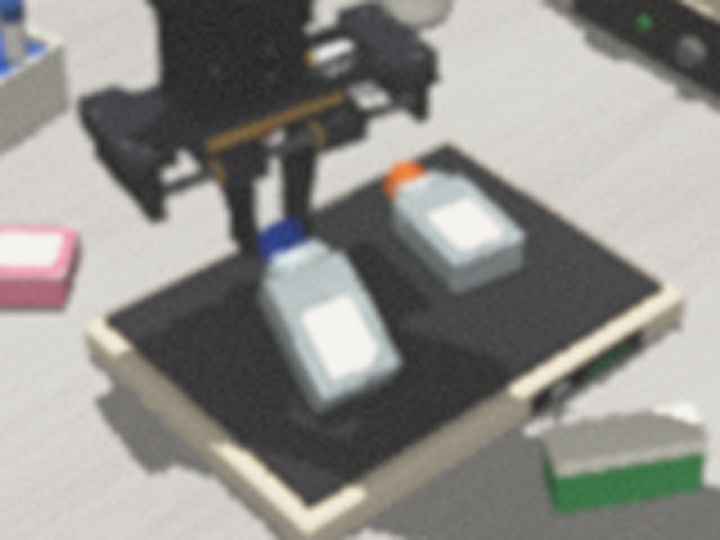

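```bash

python3 - <<'E'
from fit import *
import fit as F
c=bot.capture("side"); im=cv2.imread("pics/raw_side6.png"); m=mask_flask(im,(196,238,232,283))
def rend(c,x,y,yaw,th):
    # pivot: rear bottom edge
    cs,sn=np.cos(yaw),np.sin(yaw);ct,st=np.cos(th),np.sin(th)
    class C(dict):pass
    def P(l):
        o=[]
        for a,b,h in l:
            a2=-.038+(a+.038)*ct-h*st; h2=(a+.038)*st+h*ct
            o.append(proj(c,[x+cs*a2-sn*b,y+sn*a2+cs*b,.030+h2]))
        return np.array(o)
    out=np.zeros((384*U,512*U),np.uint8)
    parts=[[(a,b,h) for a in(-.038,.038) for b in(-.025,.025) for h in(0,.026)],
           [(a,.0125*np.cos(q),.013+.0125*np.sin(q)) for a in(.048,.068) for q in np.linspace(0,6.28,16)]]
    for p in parts:
        h=cv2.convexHull(((P(p)+.5)*U).astype(np.float32)); cv2.fillConvexPoly(out,h.round().astype(np.int32),255)
    return cv2.resize(out,(512,384),interpolation=cv2.INTER_AREA)/255.
for x0 in([.485,.374,-.19,.45],[.485,.374,-.19,.6]):
    r=minimize(lambda p:np.abs(rend(c,*p)-m).sum(),x0,method="Nelder-Mead",options=dict(initial_simplex=np.array([x0]+[np.array(x0)+d for d in([.006,0,0,0],[0,.006,0,0],[0,0,.1,0],[0,0,0,.15])])))
    print(r.x,np.degrees(r.x[3]),r.fun)
E
python3 -m pendant '{"slide":[[0,0,0],[0,0,0],[0,0,0],[0,0,0],[0,0,0]],"twist":[0,0,0,0,0]}'
python3 -m pendant '{"slide":[[0,0,0],[0,0,0],[0,0,0],[0,0,0],[0,0,0]],"twist":[0,0,0,0,0]}'
```

```text
[ 0.48577666  0.3706434  -0.20604829  0.45805305] 26.24450632572982 79.72549019607843
[ 0.48491219  0.37179285 -0.19875589  0.48560784] 27.823279572514636 81.92156862745098
clock: 8.95
tool_pos: [0.5325, 0.3646, 0.0832]
tcp_rot: [0.995, -0.095, -0.0, 0.0]
ft_force: [-0.6, 0.7, -0.3]
width: 0.0245
clock: 9.45
tool_pos: [0.5325, 0.3647, 0.0833]
tcp_rot: [0.995, -0.095, -0.0, -0.0]
ft_force: [1.4, 0.5, 0.4]
width: 0.0245
```

```bash

for i in 1 2 ; do :; done
python3 -m pendant '{"slide":[[0,0,0],[0,0,0],[0,0,0],[0,0,0],[0,0,0]],"twist":[0,0,0,0,0]}' >/dev/null
python3 -m pendant '{"slide":[[0,0,0],[0,0,0],[0,0,0],[0,0,0],[0,0,0]],"twist":[0,0,0,0,0]}' >/dev/null
python3 -m pendant '{"slide":[[0,0,0],[0,0,0],[0,0,0],[0,0,0],[0,0,0]],"twist":[0,0,0,0,0]}'
python3 go.py .5525 .3609 .0344
python3 -m pendant '{"slide":[[2,0,4],[4,0,8],[7,0,12],[9.5,0,15],[9.5,0,15]],"twist":[0,0,0,0,0]}'
python3 -m pendant '{"slide":[[1,0,4],[3,0,8],[5,0,12],[6.8,0,16.5],[6.8,0,16.5]],"twist":[0,0,0,0,0]}'
python3 -m pendant '{"slide":[[1,0,4],[2,0,8],[3,0,12],[4,0,15],[4,0,16]],"twist":[0,0,0,0,0]}'
python3 go.py .5525 .3609 .0344
python3 - <<'E'
from h import *
c=save("side","side7")
b=cv2.imread("pics/raw_side7.png")[190:310,140:300]
cv2.imwrite("pics/crop8.png",cv2.resize(b,None,fx=4.5,fy=4.5,interpolation=2))
E
```

```text
clock: 10.95
tool_pos: [0.5325, 0.3647, 0.0833]
tcp_rot: [0.995, -0.095, 0.0, -0.0]
ft_force: [-0.3, 0.1, -0.4]
width: 0.0242
clk 10.95 tcp [532.5 364.7  83.3] psi -10.92 tilt 0.00 w 24.2 F [-0.26  0.14 -0.36] q [0.43 0.72 1.49 0.   0.93 2.19]
slide [20.4 -0.1 48.9]
clock: 11.45
tool_pos: [0.5419, 0.3625, 0.0675]
tcp_rot: [0.995, -0.095, -0.0, 0.0]
ft_force: [-0.4, -0.0, -0.0]
width: 0.0249
clock: 11.95
tool_pos: [0.5484, 0.3613, 0.0509]
tcp_rot: [0.995, -0.095, -0.0, 0.0]
ft_force: [0.3, -1.0, -0.0]
width: 0.0243
clock: 12.45
tool_pos: [0.5524, 0.3607, 0.0353]
tcp_rot: [0.995, -0.095, -0.0, 0.0]
ft_force: [-0.0, -0.6, -0.2]
width: 0.0246
clk 12.45 tcp [552.4 360.7  35.3] psi -10.92 tilt 0.03 w 24.6 F [-0.01 -0.57 -0.2 ] q [ 0.41  0.81  1.46 -0.    0.87  2.17]
slide [ 0.1 -0.3  0.9]
```

View pics/crop8.png

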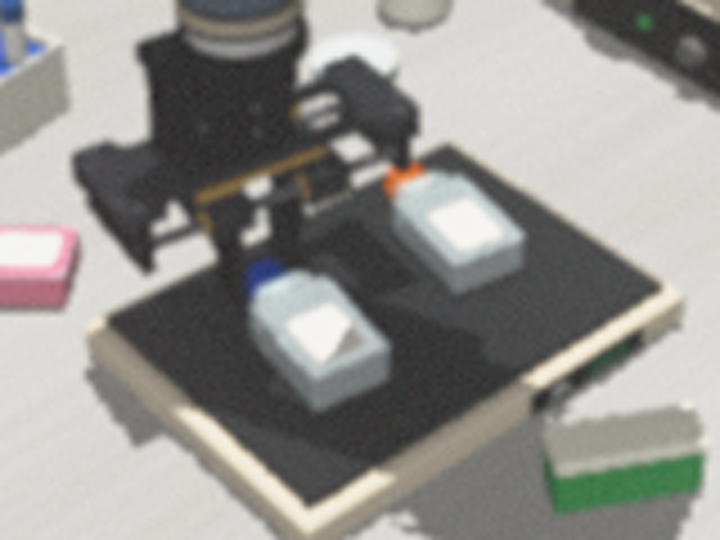

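The flask is nearly level, with its rear corner still at (318,410). I'll lower the last millimetre, let go, and back off upward.

```bash

python3 -m pendant '{"slide":[[0,0,0.7],[0,0,1.3],[0,0,1.3]],"twist":[0,0,0]}'
python3 -m pendant '{"slide":[[0,0,0],[0,0,0],[0,0,0],[0,0,0],[0,0,0]],"twist":[0,0,0,0,0]}' 50
python3 -m pendant '{"slide":[[0,0,-10],[0,0,-30],[0,0,-60],[0,0,-100],[0,0,-140]],"twist":[0,0,0,0,0]}'
python3 go.py .5525 .3609 .0344
python3 - <<'E'
from fit import *
c=save("side","side8")
im=cv2.imread("pics/raw_side8.png"); b=im[190:310,140:300]
cv2.imwrite("pics/crop9.png",cv2.resize(b,None,fx=4.5,fy=4.5,interpolation=2))
ms=mask_flask(im,(191,246,230,283))
print(fit([(c,ms)],[.485,.374,-.19]))
E
```

```text
clock: 12.8
tool_pos: [0.5525, 0.3608, 0.0346]
tcp_rot: [0.995, -0.095, 0.0, -0.0]
ft_force: [0.2, -0.8, 0.4]
width: 0.0242
clock: 13.3
tool_pos: [0.5524, 0.3608, 0.0345]
tcp_rot: [0.995, -0.095, -0.0, -0.0]
ft_force: [0.9, -0.2, 0.0]
width: 0.0489
clock: 13.8
tool_pos: [0.5521, 0.3606, 0.1762]
tcp_rot: [0.995, -0.095, -0.0, 0.0]
ft_force: [0.8, 0.2, 0.5]
width: 0.0502
clk 13.80 tcp [552.1 360.6 176.2] psi -10.92 tilt 0.03 w 50.2 F [0.82 0.15 0.5 ] q [ 0.41  0.62  1.38 -0.    1.13  2.17]
slide [  0.5  -0.4 141.8]
(array([ 0.48534449,  0.37185273, -0.1985662 ]), np.float64(48.41568627450981))
```

View pics/crop9.png

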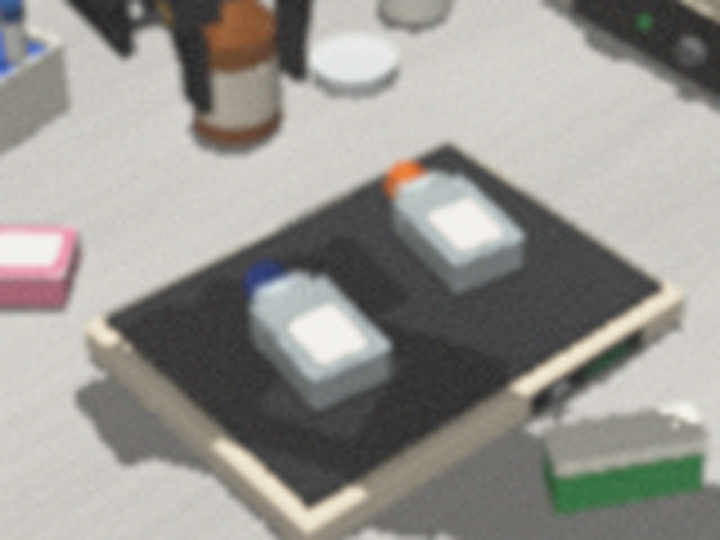

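```bash

python3 - <<'E'
from h import *
np.set_printoptions(precision=4,suppress=True)
c=bot.capture("top"); s=bot.capture("side")
f=lambda u,v,z: onz(c,(320+u/4-.375,155+v/4-.375),z)
print("grip top",f(214,175.5,.246),f(190,176,.246),f(240,175,.246))
a,b=f(107,67,.214),f(293,75,.214);print("fixed bar",a,b,"yaw",np.degrees(np.arctan2(a[0]-b[0],a[1]-b[1])))
a,b=f(107,272,.21),f(288,284,.21);print("end bar",a,b,np.degrees(np.arctan2(a[0]-b[0],a[1]-b[1])))
a,b=f(112,75,.208),f(111,262,.208);print("rail",a,b,np.degrees(np.arctan2(a[1]-b[1],a[0]-b[0])))
print("red",f(82,181,.205),"pointer",f(95,128,.207))
for th in["jaw_grip","jaw_pointer","red_line","holder"]:
    r=bot.place_of("top",th);q=bot.place_of("side",th)
    print(th,r and (r[0]["location"],r[0]["confidence"]),q and (q[0]["location"],q[0]["confidence"]), r and q and tri(c,r[0]["location"],s,q[0]["location"]))
E
python3 go.py
```

```text
grip top [ 0.5333 -0.1985  0.246 ] [ 0.5332 -0.1818  0.246 ] [ 0.5333 -0.2166  0.246 ]
fixed bar [ 0.6169 -0.1374  0.214 ] [ 0.6088 -0.2716  0.214 ] yaw 3.4675842000820474
end bar [ 0.4693 -0.1308  0.21  ] [ 0.4585 -0.2594  0.21  ] 4.775919700409542
rail [ 0.6121 -0.1424  0.208 ] [ 0.4764 -0.1346  0.208 ] -3.289192929959273
red [ 0.5353 -0.1175  0.205 ] pointer [ 0.5735 -0.1283  0.207 ]
jaw_grip ([370.2, 200.3], 0.93) ([332.7, 129.7], 0.49) (array([ 0.5278, -0.1952,  0.235 ]), np.float64(0.004216522208124846))
jaw_pointer ([340.6, 186.3], 0.96) ([304.3, 141.7], 0.74) (array([ 0.5772, -0.1209,  0.2002]), np.float64(0.004051644938400693))
red_line ([339.9, 199.9], 0.74) [] []
holder [] ([325.9, 136.9], 0.77) []
clk 14.35 tcp [551.8 360.5 173.1] psi -10.92 tilt 0.15 w 49.9 F [-1.62 -0.04  0.91] q [ 0.41  0.63  1.39 -0.    1.13  2.17]
```

```bash

python3 -m pendant '{"slide":[[5,30,-38],[10,68,-70],[18,110,-95],[26,155,-110],[34,200,-115]],"twist":[-8,-16,-24,-32,-40]}' 30 30
python3 go.py .533 -.1975 .29 86.3
```

```text
clock: 14.85
tool_pos: [0.5488, 0.1567, 0.2913]
tcp_rot: [0.967, 0.254, 0.002, 0.0]
ft_force: [0.8, 0.2, 0.3]
width: 0.0306
clk 14.85 tcp [548.8 156.7 291.3] psi 29.46 tilt 0.21 w 30.6 F [0.79 0.18 0.26] q [ 0.08  0.38  1.49 -0.    1.27  1.14]
slide [-187.9  300.6    1.1]
twist -56.84
```

```bash

python3 -m pendant '{"slide":[[-25,40,0],[-50,80,-5],[-75,120,-10],[-100,160,-10],[-120,190,-10]],"twist":[-8,-16,-24,-32,-40]}'
python3 -m pendant '{"slide":[[0,0,0]],"twist":[0]}'
python3 go.py .533 -.1975 .29 86.3
```

```text
clock: 15.35
tool_pos: [0.5353, -0.0671, 0.2993]
tcp_rot: [0.825, 0.564, -0.0, 0.0]
ft_force: [0.3, 0.4, -0.6]
width: 0.0301
clock: 15.45
tool_pos: [0.5355, -0.0698, 0.299]
tcp_rot: [0.828, 0.561, -0.001, 0.001]
ft_force: [0.9, 0.8, -0.2]
width: 0.0299
clk 15.45 tcp [535.5 -69.8 299. ] psi 68.21 tilt 0.12 w 29.9 F [ 0.88  0.83 -0.23] q [-0.34  0.33  1.55 -0.    1.27  0.05]
slide [-119.5   45.1    9.3]
twist -18.09
```

```bash

python3 -m pendant '{"slide":[[-35,13,0],[-75,28,0],[-110,41,0],[-119,45,5],[-119,45,9]],"twist":[-7,-13,-18,-18,-18]}'
python3 -m pendant '{"slide":[[0,0,0],[0,0,0]],"twist":[0,0]}'
python3 go.py .533 -.1975 .222 86.3
python3 - <<'E'
from h import *
np.set_printoptions(precision=1,suppress=True)
a=save("top","top9");b=save("side","side9");s=bot.sense()
for c in(a,b): print(proj(c,s["tool_pos"]),proj(c,[.533,-.1975,.246]))
A=cv2.imread("pics/raw_top9.png")[150:250,310:420];B=cv2.imread("pics/raw_side9.png")[70:170,270:380]
cv2.imwrite("pics/crop10.png",cv2.resize(np.hstack([A,B]),None,fx=3.6,fy=3.6,interpolation=2))
E
```

```text
clock: 15.95
tool_pos: [0.5337, -0.1927, 0.2895]
tcp_rot: [0.73, 0.683, 0.0, -0.001]
ft_force: [0.3, -0.1, -0.7]
width: 0.0299
clock: 16.15
tool_pos: [0.5335, -0.1901, 0.2901]
tcp_rot: [0.728, 0.685, 0.0, -0.001]
ft_force: [-0.1, 0.9, 0.1]
width: 0.0305
clk 16.15 tcp [ 533.5 -190.1  290.1] psi 86.50 tilt 0.10 w 30.5 F [-0.11  0.93  0.06] q [-0.54  0.38  1.5   0.    1.27 -0.48]
slide [-7.5  0.  68.1]
twist 0.2
[376.  196.5] [372.8 198.6]
[331.5 113.4] [331.5 125.9]
```

View pics/crop10.png

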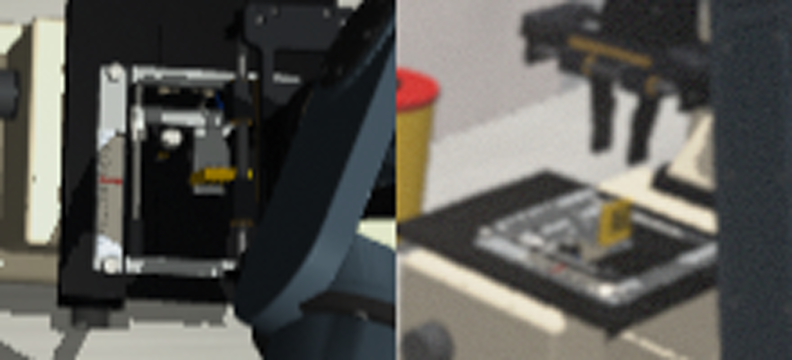

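```bash

python3 -m pendant '{"slide":[[-4,0,10],[-7,0,25],[-7,0,38],[-7,0,38]],"twist":[0,0,0,0]}'
python3 go.py .533 -.1975 .222 86.3
python3 - <<'E'
from h import *
a=save("top","top10");b=save("side","side10")
A=cv2.imread("pics/raw_top10.png")[150:250,310:420];B=cv2.imread("pics/raw_side10.png")[90:170,290:370]
cv2.imwrite("pics/crop11.png",cv2.resize(B,None,fx=7,fy=7,interpolation=2))
E
```

```text
clock: 16.65
tool_pos: [0.5319, -0.1981, 0.2502]
tcp_rot: [0.729, 0.685, -0.001, -0.002]
ft_force: [-1.0, 0.2, -0.3]
width: 0.0299
clk 16.65 tcp [ 531.9 -198.1  250.2] psi 86.45 tilt 0.28 w 29.9 F [-1.03  0.22 -0.33] q [-0.55  0.42  1.54 -0.    1.18 -0.49]
slide [ 0.6  1.2 28.2]
twist 0.15
```

View pics/crop11.png

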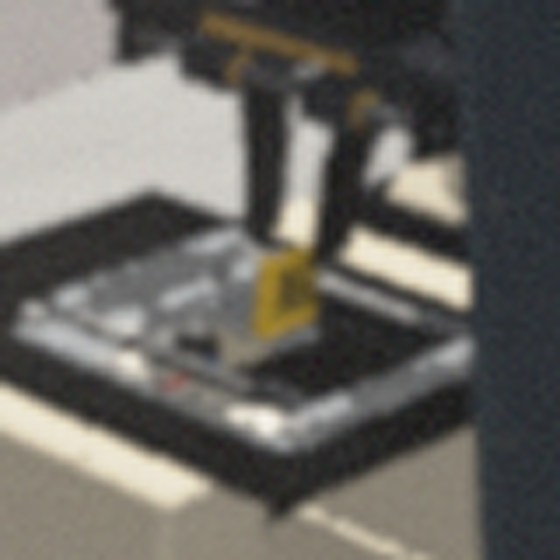

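```bash

python3 -m pendant '{"slide":[[0,1,8],[0,1,16],[0,1,24],[0,1,28],[0,1,28]],"twist":[0,0,0,0,0]}'
python3 go.py .533 -.1975 .222 86.3
```

```text
clock: 17.25
tool_pos: [0.5337, -0.1989, 0.2235]
tcp_rot: [0.729, 0.685, -0.0, -0.001]
ft_force: [-1.4, -0.5, 1.2]
width: 0.0299
clk 17.25 tcp [ 533.7 -198.9  223.5] psi 86.43 tilt 0.12 w 29.9 F [-1.39 -0.49  1.19] q [-0.55  0.45  1.57 -0.    1.12 -0.49]
slide [ 1.3 -0.8  1.5]
twist 0.13
```

```bash

python3 -m pendant '{"slide":[[0,0,0],[0,0,0],[0,0,0],[0,0,0],[0,0,0]],"twist":[0,0,0,0,0]}' 4 40
python3 go.py .533 -.1975 .222 86.3
python3 - <<'E'
from h import *
b=save("side","side11")
B=cv2.imread("pics/raw_side11.png")[90:170,290:370]
cv2.imwrite("pics/crop12.png",cv2.resize(B,None,fx=7,fy=7,interpolation=2))
E
```

```text
clock: 17.75
tool_pos: [0.5336, -0.1992, 0.2248]
tcp_rot: [0.729, 0.685, -0.0, -0.0]
ft_force: [-4.4, -0.9, 3.5]
width: 0.01
clk 17.75 tcp [ 533.6 -199.2  224.8] psi 86.40 tilt 0.07 w 10.0 F [-4.4  -0.88  3.47] q [-0.55  0.45  1.57 -0.    1.12 -0.49]
slide [ 1.7 -0.7  2.8]
twist 0.1
```

View pics/crop12.png

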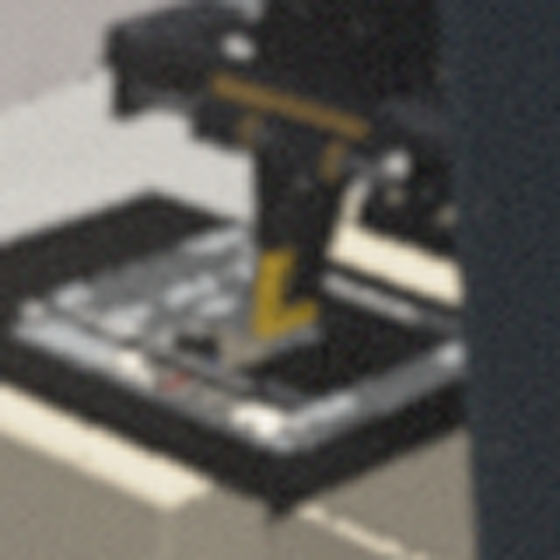

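```bash

python3 -m pendant '{"slide":[[0,-8,0],[0,-17,0],[0,-26,0],[0,-35,0],[0,-38,0]],"twist":[0,0,0,0,0]}'
python3 -m pendant '{"slide":[[0,0,0],[0,0,0],[0,0,0]],"twist":[0,0,0]}'
python3 go.py .4957 -.1968 .2248 86.3
python3 - <<'E'
from h import *
a=save("top","top12");b=save("side","side12")
A=cv2.imread("pics/raw_top12.png")[160:230,325:385];B=cv2.imread("pics/raw_side12.png")[100:170,290:360]
cv2.imwrite("pics/crop13.png",cv2.resize(np.hstack([A,B]),None,fx=6,fy=6,interpolation=2))
for nm,c in(("top",a),("side",b)):
  for th in("jaw_pointer","red_line"):
    r=bot.place_of(nm,th); print(nm,th,[(x["location"],round(x["confidence"],2),onz(c,x["location"],.207)) for x in r[:2]])
E
```

```text
clock: 18.3
tool_pos: [0.5004, -0.1968, 0.2248]
tcp_rot: [0.729, 0.684, 0.004, 0.004]
ft_force: [12.3, 2.8, -6.0]
width: 0.0096
clock: 18.6
tool_pos: [0.5005, -0.1968, 0.2247]
tcp_rot: [0.729, 0.684, 0.004, 0.004]
ft_force: [9.3, 1.5, -4.1]
width: 0.0093
clk 18.60 tcp [ 500.5 -196.8  224.7] psi 86.35 tilt 0.59 w 9.3 F [ 9.34  1.47 -4.09] q [-0.59  0.4   1.66  0.01  1.07 -0.52]
slide [-0.3 -4.8 -0.1]
twist 0.05
top jaw_pointer [([339.3, 197.8], 0.63, array([ 0.54114571, -0.11492187,  0.207     ]))]
top red_line [([337.6, 200.7], 0.83, array([ 0.53282027, -0.1096048 ,  0.207     ]))]
side jaw_pointer [([315.4, 141.6], 0.73, array([ 0.54542185, -0.13364121,  0.207     ])), ([313.1, 147.6], 0.71, array([ 0.5236672 , -0.09270094,  0.207     ]))]
side red_line [([314.1, 146.6], 0.73, array([ 0.525853  , -0.10075188,  0.207     ])), ([212.8, 267.1], 0.55, array([0.32991271, 0.49411228, 0.207     ]))]
```

View pics/crop13.png

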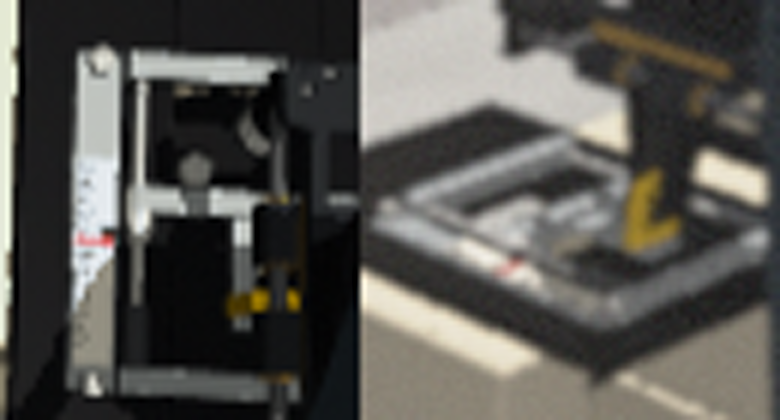

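```bash

python3 -m pendant '{"slide":[[0,-2,0],[0,-4,0],[0,-5.3,0],[0,-5.3,0]],"twist":[0,0,0,0]}'
python3 -m pendant '{"slide":[[0,0,0],[0,0,0],[0,0,0]],"twist":[0,0,0]}'
python3 go.py .4957 -.1968 .2248 86.3
cat > pt.py <<'E'
from h import *
import sys
n=sys.argv[1]
a=save("top","top"+n);b=save("side","side"+n)
A=cv2.imread("pics/raw_top%s.png"%n)[175:220,330:360];B=cv2.imread("pics/raw_side%s.png"%n)[125:170,290:340]
cv2.imwrite("pics/crop%s.png"%n,cv2.resize(np.hstack([A,B]),None,fx=10,fy=10,interpolation=2))
E
python3 pt.py 14
```

```text
clock: 19.3
tool_pos: [0.496, -0.1964, 0.2247]
tcp_rot: [0.729, 0.684, 0.004, 0.004]
ft_force: [11.3, 2.6, -5.5]
width: 0.0098
clock: 19.6
tool_pos: [0.496, -0.1964, 0.2248]
tcp_rot: [0.729, 0.684, 0.004, 0.004]
ft_force: [10.9, 2.4, -6.0]
width: 0.0102
clk 19.60 tcp [ 496.  -196.4  224.8] psi 86.35 tilt 0.68 w 10.2 F [10.94  2.41 -6.01] q [-0.59  0.4   1.67  0.01  1.07 -0.53]
slide [-0.4 -0.3 -0. ]
twist 0.05
```

View pics/crop14.png

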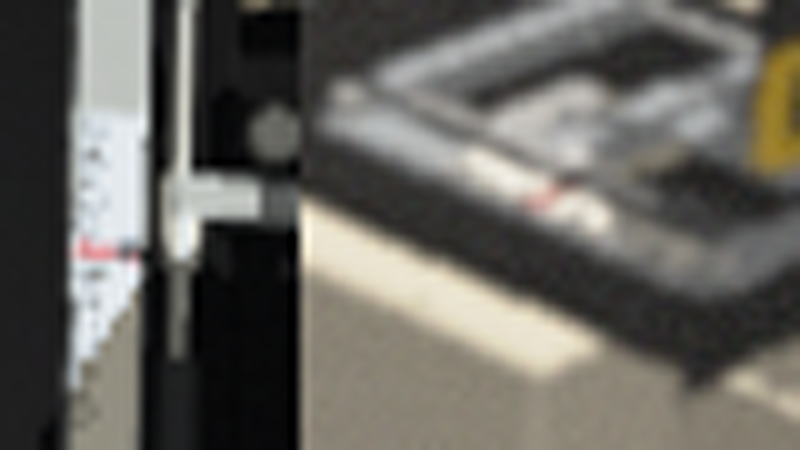

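```bash

python3 -m pendant '{"slide":[[0,-1,0],[0,-1.8,0],[0,-1.8,0],[0,-1.8,0]],"twist":[0,0,0,0]}'
python3 go.py .4957 -.1968 .2248 86.3
python3 pt.py 15
python3 - <<'E'
import cv2,numpy as np
for n in("14","15"):
    im=cv2.imread("pics/raw_top%s.png"%n)
    print(n)
    for r in range(196,205): print(r,[tuple(int(v) for v in im[r,c]) for c in range(338,346)])
E
```

```text
clock: 20.1
tool_pos: [0.4945, -0.1963, 0.2248]
tcp_rot: [0.729, 0.684, 0.004, 0.004]
ft_force: [10.7, 2.6, -5.5]
width: 0.0096
clk 20.10 tcp [ 494.5 -196.3  224.8] psi 86.34 tilt 0.72 w 9.6 F [10.74  2.61 -5.49] q [-0.59  0.4   1.67  0.01  1.06 -0.53]
slide [-0.4  1.3 -0. ]
twist 0.04
14
196 [(216, 210, 202), (219, 212, 204), (236, 232, 227), (236, 232, 227), (236, 232, 227), (234, 230, 225), (162, 162, 158), (35, 37, 37)]
197 [(228, 222, 214), (228, 223, 215), (237, 233, 228), (236, 233, 227), (236, 232, 227), (234, 230, 225), (156, 157, 153), (36, 38, 38)]
198 [(197, 191, 203), (219, 212, 204), (237, 233, 228), (236, 232, 227), (228, 222, 214), (225, 218, 210), (144, 149, 144), (34, 35, 35)]
199 [(160, 155, 220), (204, 197, 228), (204, 197, 228), (201, 194, 209), (159, 153, 147), (157, 152, 146), (115, 118, 115), (26, 27, 28)]
200 [(155, 150, 211), (156, 150, 229), (155, 150, 227), (153, 147, 194), (112, 108, 119), (114, 110, 141), (34, 34, 34), (25, 25, 26)]
201 [(227, 222, 214), (212, 208, 200), (218, 214, 208), (235, 231, 226), (211, 204, 209), (209, 202, 223), (71, 72, 70), (2
[... 929 characters left out ...]
191), (121, 124, 121), (33, 34, 35)]
200 [(155, 149, 211), (155, 150, 229), (151, 146, 227), (71, 79, 160), (45, 47, 64), (57, 61, 81), (54, 54, 54), (24, 24, 24)]
201 [(227, 221, 213), (211, 207, 200), (213, 210, 204), (184, 185, 182), (166, 162, 156), (163, 160, 155), (60, 61, 59), (26, 26, 26)]
202 [(193, 187, 180), (149, 150, 148), (191, 192, 188), (236, 232, 227), (236, 232, 227), (233, 229, 222), (89, 91, 89), (19, 19, 19)]
203 [(216, 210, 202), (218, 212, 204), (236, 232, 227), (236, 232, 227), (236, 232, 227), (233, 229, 222), (75, 77, 75), (10, 9, 9)]
204 [(227, 221, 213), (214, 209, 202), (236, 232, 227), (236, 232, 227), (235, 231, 226), (208, 205, 199), (43, 43, 41), (11, 9, 10)]
```

View pics/crop15.png

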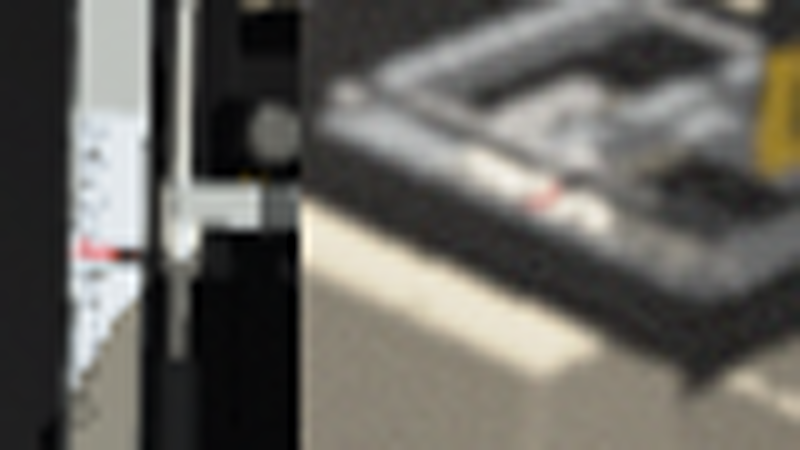

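```bash

python3 - <<'E'
import cv2,numpy as np
a=cv2.imread("pics/raw_top1.png").astype(int);b=cv2.imread("pics/raw_top15.png").astype(int)
for c in range(337,345):
    w=np.array([max(0,a[r,c,2]-a[r,c,1]-5) for r in range(195,206)]); d=np.array([max(0,200-b[r,c,2]) for r in range(197,204)])
    print(c,"red row",(w*np.arange(195,206)).sum()/max(w.sum(),1),w.sum(),"dark row",(d*np.arange(197,204)).sum()/max(d.sum(),1),d.sum())
E
python3 go.py
python3 - <<'E'
from fit import *
c=save("side","side16"); t=save("top","top16")
ms=mask_flask(cv2.imread("pics/raw_side16.png"),(191,246,230,283)); mt=mask_flask(cv2.imread("pics/raw_top16.png"),(165,195,200,240))
print(fit([(c,ms)],[.485,.374,-.19]),fit([(t,mt)],[.485,.374,-.19]))
for nm,cc in(("top",t),("side",c)):
  for th in("flask_orange","slidebox","dish","bottle_amber","bottle_white","marker"):
    print(nm,th,[(np.round(r["location"]).tolist(),round(r["confidence"],2)) for r in bot.place_of(nm,th)[:1]])
E
python3 go.py
```

```text
337 red row 199.70967741935485 31 dark row 198.2111111111111 90
338 red row 199.40677966101694 118 dark row 202.0 20
339 red row 199.72277227722773 101 dark row 202.0 52
340 red row 199.72277227722773 101 dark row 202.0 12
341 red row 199.73529411764707 102 dark row 200.31034482758622 58
342 red row 199.7906976744186 129 dark row 200.1851851851852 189
343 red row 199.97520661157026 121 dark row 200.20809248554914 173
344 red row 0.0 0 dark row 200.5744680851064 705
clk 20.20 tcp [ 494.5 -196.3  224.8] psi 86.34 tilt 0.72 w 9.4 F [12.36  3.31 -6.79] q [-0.59  0.4   1.67  0.01  1.06 -0.53]
(array([ 0.48628025,  0.37187848, -0.19310115]), np.float64(41.46666666666667)) (array([ 0.48310439,  0.376366  , -0.22016688]), np.float64(49.25490196078432))
top flask_orange [([219.0, 220.0], 0.66)]
top slidebox [([202.0, 274.0], 0.58)]
top dish [([249.0, 155.0], 0.65)]
top bottle_amber [([224.0, 149.0], 0.91)]
top bottle_white [([279.0, 142.0], 0.75)]
top marker [([247.0, 156.0], 0.44)]
side flask_orange [([239.0, 248.0], 0.97)]
side slidebox [([279.0, 300.0], 0.81)]
side dish []
side bottle_amber [([193.0, 217.0], 0.93)]
side bottle_white [([233.0, 191.0], 0.62)]
side marker [([327.0, 237.0], 0.74)]
clk 20.90 tcp [ 494.4 -196.3  224.7] psi 86.34 tilt 0.71 w 9.8 F [12.6   2.93 -6.45] q [-0.59  0.4   1.67  0.01  1.06 -0.53]
```

View pics/top16.png

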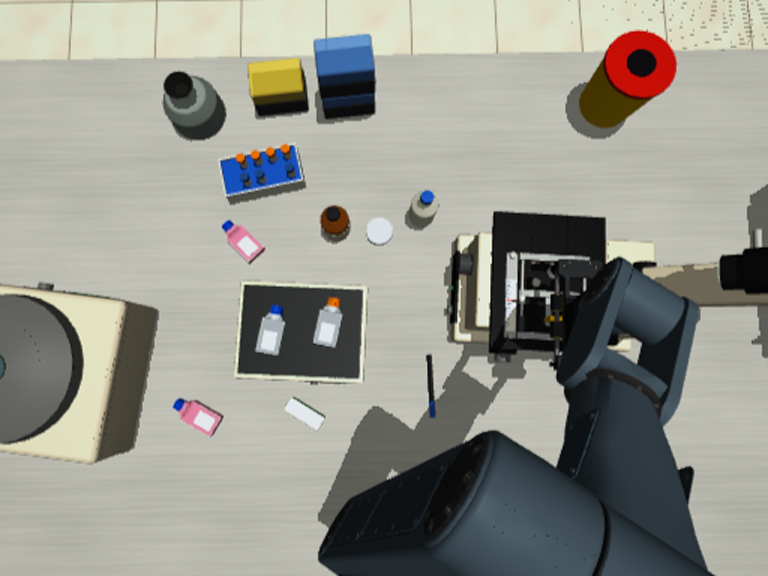

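The pointer sits about 1 mm past the red line, according to both the pixel rows and the tool travel (39.2 mm against 38). I'll ease back 1 mm and check again.

```bash

python3 -m pendant '{"slide":[[0,0.6,0],[0,1.2,0],[0,1.2,0],[0,1.2,0],[0,1.2,0]],"twist":[0,0,0,0,0]}'
python3 -m pendant '{"slide":[[0,0,0],[0,0,0],[0,0,0],[0,0,0],[0,0,0]],"twist":[0,0,0,0,0]}'
python3 go.py .4957 -.1968 .2248 86.3
python3 pt.py 17
python3 - <<'E'
import cv2,numpy as np
b=cv2.imread("pics/raw_top17.png").astype(int)
for c in range(341,344):
    d=np.array([max(0,200-b[r,c,2]) for r in range(197,204)]); print(c,(d*np.arange(197,204)).sum()/max(d.sum(),1),d.sum())
E
```

```text
clock: 21.4
tool_pos: [0.4953, -0.1964, 0.2247]
tcp_rot: [0.729, 0.684, 0.004, 0.004]
ft_force: [10.6, 1.7, -5.6]
width: 0.0101
clock: 21.9
tool_pos: [0.4952, -0.1964, 0.2247]
tcp_rot: [0.729, 0.684, 0.004, 0.004]
ft_force: [11.6, 3.0, -5.3]
width: 0.0092
clk 21.90 tcp [ 495.2 -196.4  224.7] psi 86.35 tilt 0.66 w 9.2 F [11.6   3.04 -5.26] q [-0.59  0.4   1.67  0.01  1.07 -0.53]
slide [-0.4  0.5 -0.1]
twist 0.05
341 200.0 7
342 199.93457943925233 107
343 199.93203883495147 103
```

View pics/crop17.png

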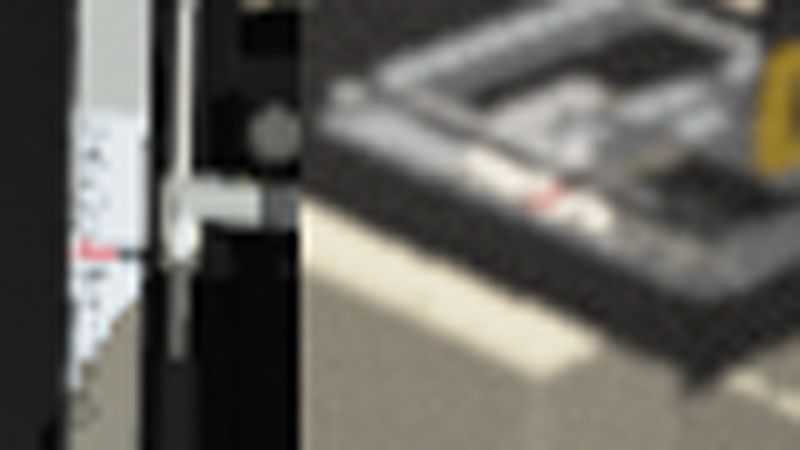

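The pointer row (199.93) now matches the red line's row (199.8–200.0), and the jaw is held still at about 12 N. I'm handing in.

```bash
python3 -c "
from cell import bot
print(bot.hand_in())"; python3 go.py
```

```text
the job is handed in; nothing more can be done
None
the job is handed in; nothing more can be done
```

I tipped the blue-capped flask, set it back level on the plate and let go. I then pulled the holder's jaw to the red line and handed in at 21.95 s while still holding it.

- **Tipping:** The moves can't tilt the tool, so I gripped the blue cap lightly (3 N) across its diameter, not across the 50 mm width as you described. I lifted it along an arc with the rear edge resting on the plate and held it for about 2.6 s. The outline fit read 26–28° and the arc works out to about 30°. Both are inside 22–38°.
- **Set-down:** After release, the side-camera fit put the flask within about 2 mm of where it started, and the picture shows it flat. The top-camera fit agreed to within 3–5 mm.
- **Jaw:** I gripped the yellow grip at 40 N and pulled to about 38.5 mm of travel, easing back after going about 1 mm past the line. At the end the pointer was at row 199.93 and the red line at 199.8–200.0, so they agree to well under 1 mm. The jaw was still, with about 12 N of pull at the wrist.
- **Other things:** The final pictures show the orange-capped flask and everything else on the bench unmoved. The networks missed the dish in the side view, and in the top view they marked the dish as the marker pen. I confirmed both by eye.

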